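Fetch the climate meter from behind the bottles

TASK

The little climate meter stands at the back of the storage caddy, hemmed in by the bottle and the canister. First set the bottle and the canister upright on the empty side board, then take the meter out and stand it in the middle of its own stand, square to it and with the screen facing away from the stand's back rail; after that put the bottle and the canister back upright, each on the very pad of the caddy it came from.

Things in the scene. Friction and masses are not known exactly. Their poses are not given: they have to be found in the camera images.
- caddy: Fixed plywood caddy 140 (x) x 180 (y) mm, open at the front (-x), walls 6 mm thick and up to z = 32 mm on the other sides. Origin: centre of the underside. Floor top z = 10 mm, with two flat round dark pads 60 mm across at (x, y) = (-35, +40) and (-35, -40) mm; bottle and canister start on one each (varies), within 3 mm of its centre; the meter behind them, near (+23, 0).
- side_board: Fixed flat light-wood board, 100 (x) x 170 (y) x 12 mm high, empty at the start: the side area. Origin: centre of its underside; its y runs along its length.
- meter_stand: Fixed dark-wood stand for the meter, 76 (x) x 90 (y) mm, standing surface 15 mm above its underside. Origin: centre of its underside. Along its back edge (+x) runs a rail 8 mm thick whose top is 25 mm above the underside. The middle of the standing surface lies at x = -4 mm, y = 0.
- bottle: Loose slim grey bottle with a paper label and a white screw cap, the taller of the two: round body 46 mm in diameter, straight up to 105 mm, cap 42 mm across with its top at 140 mm. About 0.18 kg. Origin: centre of its underside, z up. Grip round the body near a height of 98 mm: the fingertips then pass above the meter.
- canister: Loose bare-metal can without a cap, wider and shorter than the bottle: 54 mm in diameter, straight up to 103 mm, top at 120 mm. About 0.16 kg. Origin: centre of its underside, z up. Grip round the body near a height of 92 mm.
- meter: Loose white thermometer-hygrometer, screen facing its -x. Solid upright slab 22 mm thick (x -19 to +3 mm), 62 wide (y), 58 tall; the thin stay behind it reaches x = +23 and offers no resistance. About 0.06 kg. Origin: on the underside, mid of the whole footprint. Grip front to back across the 22 mm (centred on x = -8) near its top, or across its width.
- meter_screen (a point): Point in the middle of the meter's front face, at (-19, 0, 30) mm in the meter's frame.

How it is judged:
By the outcome, as a careful person would: the job done as asked, in the order asked, and still so for the second after the job is handed in, with the robot touching nothing.
It also fails if it takes over 138 s, if anything falls off the work surface, if the arm or the gripper's body presses on something with over 40 N, if the wrist force passes 120 N, or if a joint passes its speed limit or range.

ROBOT

A 6-joint arm with a two-finger parallel gripper is mounted at the origin on the work surface; the furniture and walls round the work are solid. World frame = base frame: x ahead of the robot, y to its left, z up, the work surface at z = 0. Lengths are in m, angles in rad, forces in N, time in s.
With the tool pointing down it reaches from about 0.325 to 0.775 m from the base axis. Payload 9.3 kg.
Tool frame: the origin (TCP) lies midway between the tips of the shut fingers; the grasp point (between the pads) lies 19 mm behind it; z points along the fingers, y is the line along which they close (so a half turn about z gives the same grasp; the last joint's range is limited). The gripper opens to 85 mm and grips with 20 to 120 N. Pads are 22 mm wide; open, the fingers measure 114 mm over their backs; the gripper's body (76 mm by 85 mm) begins 54 mm behind the grasp point. The pads swing forward as they close: fully open they stand 13 mm farther back than shut.
Start: joints at [1.162, 0.259, 0.021, 1.334, 0, 1.418], TCP at [0.139, 0.532, 0.231] pointing down, gripper open.
Joint ranges: [-3.04, 3.04], [-0.91, 1.82], [-1.04, 1.36], [-1.92, 1.95], [-1.52, 1.45], [-3.14, 3.14]. Speed limits (rad/s): [2.22, 2.22, 2.79, 3.14, 3.14, 3.14].

INTERFACE

Orientations are given as a unit quaternion [w, x, y, z].
In Python, from cell import r, capture gives the robot as it stands. The module is installed in compiled form; this text tells all that it offers.
- The arm moves only by the tool step_arm, never from a script. Its argument "increments" is a list of rows, each an object with "rot": the turn, a rotation vector about the world's x, y, z in rad, a list of three; "travel": the shift along the world's x, y, z in cm, a list of three; "fingers": the finger opening in cm, from 0 to 8.54. In form: [{"rot": [wx, wy, wz], "travel": [dx, dy, dz], "fingers": fingers}, ...]. A call has 1 to 10 rows; each row shifts and turns the commanded pose from where the row before left it; what a row does not reach is not made up. A row lasts 1/8 s, in which the tool goes at most 62.5 mm and 10.7 degrees, less where a joint would pass 70% of its speed; a pose out of reach is approached as far as the arm can. A call with a gripper value outside its range is refused whole. The fingers move at their own pace and stop on an object; "newtons" is the grip in N (left out, the last holds). Time passes only in rows, so rows that do not move let the fingers close. It gives the time, the measured TCP pose, the force, the opening and the grip force at its end, in the units of the state.
- r.get_obs(): the state, without advancing time (a new reading comes with each control period).
- capture(name): name is "side" or "top" or "wrist"; returns a dict with "img" (400x640x3 uint8, blue, green, red), "fx", "fy", "cx", "cy" (pixels), "k1" (the pictures are not rectified: a ray, as slopes to the right and down, at radius r is drawn at 1 + k1 r^2 times it, then the intrinsics apply), "rvec" (rotation vector, rad) and "tvec" (3), from world to camera coordinates, as OpenCV has them. Camera axes: x right, y down, z forward; pixel columns grow to the right and rows downward; lengths in m; the calibration is good to about 2 mm. A picture is of the moment at which its call begins. There is no depth.
- r.sign_off(): hands the job in; it is judged then, once.
The state is a dict: "t": time; "joint_pos": joint angles; "dq": joint speeds; "joint_efforts": joint torques, N m; "ee_pos": TCP position; "tcp_rot": TCP orientation; "force": force on the tool from outside, world axes, zero at the start; "moment": the same for the moment, N m; "opening": opening from 0.0 (shut) to 1.0 (fully open); "grasp_force": force on a finger pad.
Only numpy, scipy, OpenCV 4.12 (cv2) and the standard library are available. Lean on these libraries where they do the work, as an engineer would, in place of code of your own. Each camera call takes 0.05 s, during which the arm holds its last target. There are 200 camera calls.

## Working session

There is one attempt and no reset: what is moved stays moved. The work goes in short steps, Python scripts to look and compute and a tool call to move; the robot and the scene stay as the last step left them, time stands still between calls to the robot, and variables do not carry over. Pictures are saved under pics/ and viewed, at most 14 in all, crops included, and the job is handed in when it is done.

Besides the shell and the picture viewer there is one more tool, called after ">>>" by a JSON object that holds its "name" and its "arguments", one argument or row to a line. step_arm: Moves the arm, as the interface text tells. Its arguments: {"type":"object","properties":{"increments":{"type":"array","items":{"type":"object","properties":{"rot":{"type":"array","items":{"type":"number"}},"travel":{"type":"array","items":{"type":"number"}},"fingers":{"type":"number"}}}},"newtons":{"type":"number"}},"required":["increments"]}

```bash
mkdir -p pics; cat > h.py <<'E'
import numpy as np, cv2, sys
from cell import r, capture
def cam(n, save=None):
    c=capture(n)
    if save: cv2.imwrite('pics/'+save,c['img'])
    R=cv2.Rodrigues(np.array(c['rvec'],float))[0]; t=np.array(c['tvec'],float).ravel()
    c['R']=R; c['t']=t; c['C']=-R.T@t
    c['K']=np.array([[c['fx'],0,c['cx']],[0,c['fy'],c['cy']],[0,0,1.]]); c['D']=np.array([c['k1'],0,0,0.])
    return c
def ray(c,u,v):
    p=cv2.undistortPoints(np.array([[[u,v]]],float),c['K'],c['D']).ravel()
    return c['R'].T@np.array([p[0],p[1],1.])
def onz(c,u,v,z):
    d=ray(c,u,v); return c['C']+d*(z-c['C'][2])/d[2]
def proj(c,P):
    return cv2.projectPoints(np.array(P,float).reshape(-1,1,3),np.array(c['rvec'],float),c['t'],c['K'],c['D'])[0].reshape(-1,2)
E
python3 - <<'E'
from h import *
for n in ('top','side','wrist'):
    c=cam(n,n+'0.png'); print(n,c['C'].round(3),c['R'][2].round(2),c['fx'])
o=r.get_obs(); print({k:np.round(v,3) for k,v in o.items()})
t=cv2.imread('pics/top0.png')
E
```

```text
top [ 0.353 -0.022  1.101] [ 0.07  0.   -1.  ] 432.98081066657414
side [ 0.014 -0.702  0.769] [ 0.37  0.64 -0.67] 439.7448797581244
wrist [0.062 0.554 0.373] [ 0.3  -0.08 -0.95] 302.6886344534367
{'t': np.float64(0.15), 'joint_pos': array([ 1.162,  0.259,  0.021,  1.334, -0.   ,  1.418]), 'dq': array([ 0.001, -0.002,  0.002, -0.001, -0.   ,  0.   ]), 'joint_efforts': array([ 3.0000e-03, -5.5597e+01,  3.4466e+01,  1.1000e-02, -0.0000e+00,
       -0.0000e+00]), 'ee_pos': array([0.139, 0.532, 0.231]), 'tcp_rot': array([-0.   ,  0.128,  0.992, -0.   ]), 'force': array([0.165, 0.535, 0.271]), 'moment': array([ 0.029, -0.003, -0.004]), 'grasp_force': np.float64(0.0), 'opening': np.float64(1.005)}
```

View pics/top0.png

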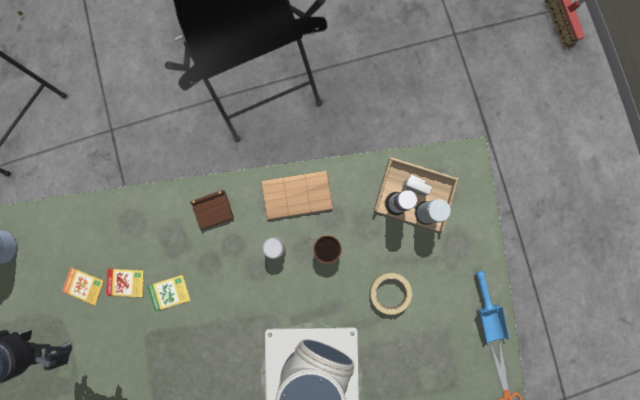

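View pics/side0.png

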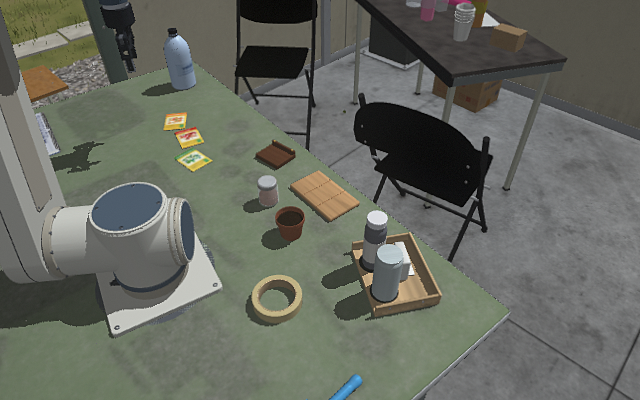

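The top view shows the caddy at about (417,193), with the white-capped bottle at (402,203), the canister at (437,210) and the meter at (419,185). The side board is at (297,195). The stand is at (212,210), with its rail along the upper edge. I'll measure these by contours.

```bash
python3 - <<'E'
from h import *
c=cam('top'); im=c['img']; hsv=cv2.cvtColor(im,cv2.COLOR_BGR2HSV)
m=((hsv[...,0]<22)&(hsv[...,1]>60)).astype(np.uint8)*255
m[:150]=0;m[250:]=0;m[:,:180]=0;m[:,480:]=0
m=cv2.morphologyEx(m,cv2.MORPH_CLOSE,np.ones((3,3)))
for k in cv2.findContours(m,cv2.RETR_EXTERNAL,cv2.CHAIN_APPROX_NONE)[0]:
    if cv2.contourArea(k)<300: continue
    re=cv2.minAreaRect(k); b=cv2.boxPoints(re)
    u=re[0]; z={True:.012}.get(240<u[0]<350,.02 if u[0]<240 else .032)
    P=np.array([onz(c,*p,z)[:2] for p in b]); e=np.diff(np.vstack([P,P[:1]]),axis=0)
    print(np.round(u),'ctr',P.mean(0).round(4),'sides',np.linalg.norm(e,axis=1).round(4)[:2],'ang',np.degrees(np.arctan2(e[:,1],e[:,0])).round(1)[:2]); print(P.round(3).tolist())
a=cv2.resize(im[155:245,365:475],None,fx=5,fy=5,interpolation=cv2.INTER_CUBIC)
cv2.imwrite('pics/caddy.png',a)
E
```

```text
[212. 209.] ctr [0.4157 0.2443] sides [0.0914 0.0773] ang [ -71.6 -160.6]
[[0.438, 0.301], [0.467, 0.214], [0.394, 0.188], [0.365, 0.274]]
[296. 195.] ctr [0.4496 0.0305] sides [0.1698 0.1007] ang [ -81.8 -172. ]
[[0.487, 0.122], [0.512, -0.046], [0.412, -0.06], [0.388, 0.107]]
[416. 194.] ctr [ 0.4441 -0.2684] sides [0.1414 0.1823] ang [ -18.9 -108.2]
[[0.406, -0.159], [0.539, -0.205], [0.482, -0.378], [0.349, -0.33]]
```

View pics/caddy.png

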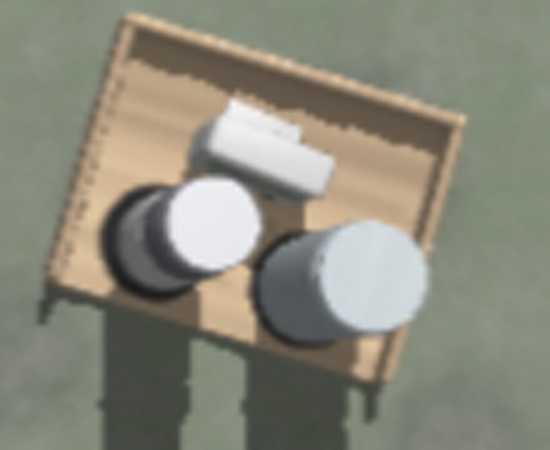

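Sizes match the given dimensions, so I trust these poses: caddy (0.444,-0.268) at -18.5°, board (0.450,0.030) at 8°, stand (0.416,0.244) at 19°. The bottle stands on the +y pad and the canister on the -y pad. Next I'll swing the arm over to the caddy.

>>> {"name": "step_arm", "arguments": {
  "increments": [
    {"rot": [0, 0, -0.117], "travel": [4.35, -4.35, 0.5], "fingers": 8.5},
    {"rot": [0, 0, -0.117], "travel": [4.35, -4.35, 0.5], "fingers": 8.5},
    {"rot": [0, 0, -0.117], "travel": [4.35, -4.35, 0.5], "fingers": 8.5},
    {"rot": [0, 0, -0.117], "travel": [4.35, -4.35, 0.5], "fingers": 8.5},
    {"rot": [0, 0, -0.117], "travel": [4.35, -4.35, 0.5], "fingers": 8.5},
    {"rot": [0, 0, -0.117], "travel": [4.35, -4.35, 0.5], "fingers": 8.5},
    {"rot": [0, 0, -0.117], "travel": [0.25, -5.6, 0], "fingers": 8.5},
    {"rot": [0, 0, -0.117], "travel": [0.25, -5.6, 0], "fingers": 8.5},
    {"rot": [0, 0, -0.117], "travel": [0.25, -5.6, 0], "fingers": 8.5},
    {"rot": [0, 0, -0.117], "travel": [0.25, -5.6, 0], "fingers": 8.5}
  ]
}}

```text
t: 1.45
ee_pos: [0.4099, 0.0454, 0.2613]
tcp_rot: [0.0, 0.655, 0.755, 0.0]
force: [0.7, 0.1, -0.9]
opening: 0.989
grasp_force: 0.0
```

>>> {"name": "step_arm", "arguments": {
  "increments": [
    {"rot": [0, 0, -0.117], "travel": [0.25, -5.6, 0], "fingers": 8.5},
    {"rot": [0, 0, -0.117], "travel": [0.25, -5.6, 0], "fingers": 8.5},
    {"rot": [0, 0, -0.117], "travel": [0.25, -5.6, 0], "fingers": 8.5},
    {"rot": [0, 0, -0.117], "travel": [0.25, -5.6, 0], "fingers": 8.5},
    {"rot": [0, 0, 0], "travel": [0, 0, 0], "fingers": 8.5},
    {"rot": [0, 0, 0], "travel": [0, 0, 0], "fingers": 8.5}
  ]
}}

```text
t: 2.2
ee_pos: [0.4199, -0.1767, 0.2611]
tcp_rot: [-0.0, 0.812, 0.584, -0.0]
force: [0.3, 0.7, 0.7]
opening: 0.996
grasp_force: 0.0
```

```bash
cat >> h.py <<'E'
def yaw():
    w,x,y,z=r.get_obs()['tcp_rot']  # angle of tool y in world, deg
    v=np.array([2*(x*y-w*z),1-2*(x*x+z*z),2*(y*z+w*x)]); return np.degrees(np.arctan2(v[1],v[0]))
def st():
    o=r.get_obs(); print('t',round(float(o['t']),2),'p',np.round(o['ee_pos'],4),'ytool',round(yaw(),2),'F',np.round(o['force'],1),'op',round(float(o['opening']),3),'g',round(float(o['grasp_force']),1),'q',np.round(o['joint_pos'],2))
E
python3 - <<'E'
from h import *
st(); c=cam('wrist','w1.png'); print(c['C'],c['R'][2])
E
```

```text
t 2.2 p [ 0.4199 -0.1767  0.2611] ytool -18.52 F [0.3 0.7 0.7] op 0.996 g 0.0 q [-0.58  0.09 -0.12  1.37  0.    1.31]
[ 0.44585396 -0.09935274  0.40312689] [-0.09860257 -0.29723931 -0.94969802]
```

View pics/w1.png

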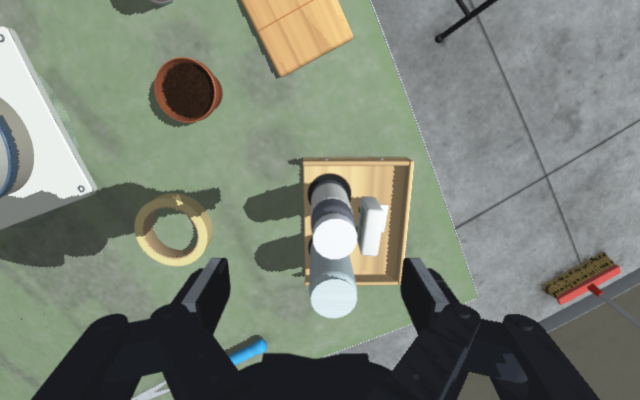

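The wrist view shows the bottle cap at (334,236), the canister top at (333,296), the meter at (371,227), and the caddy's outline from (303,158) to (412,158) to (400,286). I'll work out the bottle and canister centres from here.

```bash
python3 - <<'E'
from h import *
c=cam('wrist'); im=c['img']; g=cv2.cvtColor(im,cv2.COLOR_BGR2GRAY); hsv=cv2.cvtColor(im,cv2.COLOR_BGR2HSV)
def blob(m,p,z):
    n,l,s,ce=cv2.connectedComponentsWithStats(m.astype(np.uint8)); k=l[p[1],p[0]]
    k=cv2.findContours((l==k).astype(np.uint8),cv2.RETR_EXTERNAL,cv2.CHAIN_APPROX_NONE)[0][0]
    (u,v),rad=cv2.minEnclosingCircle(k); W=np.array([onz(c,*q[0],z)[:2] for q in k]).astype(np.float32)
    (x,y),R=cv2.minEnclosingCircle(W); print('px',u,v,rad,'world',round(x,4),round(y,4),'R',round(R,4),'stats',s[l[p[1],p[0]]])
print(hsv[236,334],hsv[296,333],hsv[265,334],hsv[230,371],hsv[207,334])
blob((g>225),(334,240),.150)
box=np.zeros(g.shape,bool); box[270:330,300:370]=1
blob((hsv[...,1]<55)&(g>190)&box,(333,300),.130)
# caddy outline
m=((hsv[...,0]<24)&(hsv[...,1]>70)); m[:140]=0;m[300:]=0;m[:,:285]=0;m[:,425:]=0
m=cv2.morphologyEx(m.astype(np.uint8),cv2.MORPH_OPEN,np.ones((3,3)))
k=np.vstack(cv2.findContours(m,cv2.RETR_EXTERNAL,cv2.CHAIN_APPROX_NONE)[0])
W=np.array([onz(c,*q[0],.032)[:2] for q in k]).astype(np.float32)
re=cv2.minAreaRect(W); print(re); print(cv2.boxPoints(re))
E
```

```text
[105   6 252] [ 97  19 241] [ 99  30 134] [ 90   4 244] [110  35 108]
px 335.0 239.25 21.773075103759766 world 0.4254 -0.2196 R 0.0204 stats [ 314  220   43   39 1362]
px 333.8314208984375 295.9457092285156 24.306655883789062 world 0.4036 -0.293 R 0.0288 stats [ 311  274   46   45 1522]
((0.44777047634124756, -0.26582592725753784), (0.1828889548778534, 0.138321191072464), 71.7906265258789)
[[ 0.35349786 -0.33107895]
 [ 0.48489204 -0.37430298]
 [ 0.5420431  -0.20057291]
 [ 0.4106489  -0.15734887]]
```

>>> {"name": "step_arm", "arguments": {
  "increments": [
    {"travel": [0.55, -4.3, 0], "fingers": 8.5},
    {"travel": [0, 0, 0], "fingers": 8.5},
    {"travel": [0, 0, -4], "fingers": 8.5},
    {"travel": [0, 0, -4], "fingers": 8.5},
    {"travel": [0, 0, -4], "fingers": 8.5},
    {"travel": [0, 0, -3], "fingers": 8.5},
    {"travel": [0, 0, -2.2], "fingers": 8.5},
    {"travel": [0, 0, 0], "fingers": 8.5},
    {"travel": [0, 0, 0], "fingers": 4.2},
    {"travel": [0, 0, 0], "fingers": 4.2}
  ],
  "newtons": 40
}}

```text
schema error: expected keys rot, travel, fingers
```

>>> {"name": "step_arm", "arguments": {
  "increments": [
    {"travel": [0, 0, 0], "fingers": 4.2},
    {"travel": [0, 0, 0], "fingers": 4.2},
    {"travel": [0, 0, 0], "fingers": 4.2},
    {"travel": [0, 0, 0], "fingers": 4.2},
    {"travel": [0, 0, 0], "fingers": 4.2}
  ]
}}

```text
schema error: expected keys rot, travel, fingers
```

>>> {"name": "step_arm", "arguments": {
  "increments": [
    {"rot": [0, 0, 0], "travel": [0.55, -4.3, 0], "fingers": 8.5},
    {"rot": [0, 0, 0], "travel": [0, 0, 0], "fingers": 8.5},
    {"rot": [0, 0, 0], "travel": [0, 0, -4], "fingers": 8.5},
    {"rot": [0, 0, 0], "travel": [0, 0, -4], "fingers": 8.5},
    {"rot": [0, 0, 0], "travel": [0, 0, -4], "fingers": 8.5},
    {"rot": [0, 0, 0], "travel": [0, 0, -3], "fingers": 8.5},
    {"rot": [0, 0, 0], "travel": [0, 0, -2.2], "fingers": 8.5},
    {"rot": [0, 0, 0], "travel": [0, 0, 0], "fingers": 8.5},
    {"rot": [0, 0, 0], "travel": [0, 0, 0], "fingers": 8.5}
  ],
  "newtons": 40
}}

```text
t: 3.42
ee_pos: [0.4262, -0.2194, 0.0903]
tcp_rot: [0.001, 0.811, 0.585, 0.0]
force: [0.6, -0.6, 0.1]
opening: 0.999
grasp_force: 0.0
```

>>> {"name": "step_arm", "arguments": {
  "increments": [
    {"rot": [0, 0, 0], "travel": [0, 0, 0], "fingers": 4.0},
    {"rot": [0, 0, 0], "travel": [0, 0, 0], "fingers": 4.0},
    {"rot": [0, 0, 0], "travel": [0, 0, 0], "fingers": 4.0},
    {"rot": [0, 0, 0], "travel": [0, 0, 0], "fingers": 4.0},
    {"rot": [0, 0, 0], "travel": [0, 0, 0], "fingers": 4.0},
    {"rot": [0, 0, 0], "travel": [0, 0, 0], "fingers": 4.0},
    {"rot": [0, 0, 0], "travel": [0, 0, 0], "fingers": 4.0}
  ]
}}

```text
t: 4.3
ee_pos: [0.4258, -0.2201, 0.09]
tcp_rot: [0.0, 0.812, 0.584, 0.0]
force: [-1.8, 2.2, 5.4]
opening: 0.523
grasp_force: 39.8
```

>>> {"name": "step_arm", "arguments": {
  "increments": [
    {"rot": [0, 0, 0], "travel": [0, 0, 2], "fingers": 4.0},
    {"rot": [0, 0, 0], "travel": [0, 0, 4], "fingers": 4.0},
    {"rot": [0, 0, 0], "travel": [0.2, 3.0, 0], "fingers": 4.0},
    {"rot": [0, 0, 0], "travel": [0.3, 5.0, 0], "fingers": 4.0},
    {"rot": [0, 0, 0], "travel": [0.3, 5.0, 0], "fingers": 4.0},
    {"rot": [0, 0, 0], "travel": [0.3, 5.0, 0], "fingers": 4.0},
    {"rot": [0, 0, 0], "travel": [0.3, 5.0, 0], "fingers": 4.0},
    {"rot": [0, 0, 0], "travel": [0.3, 4.5, 0], "fingers": 4.0},
    {"rot": [0, 0, 0], "travel": [0, 2.0, 0], "fingers": 4.0},
    {"rot": [0, 0, 0], "travel": [0, 0, 0], "fingers": 4.0}
  ]
}}

```text
t: 5.55
ee_pos: [0.4425, 0.0762, 0.1493]
tcp_rot: [-0.0, 0.811, 0.585, 0.0]
force: [0.8, -0.3, -1.5]
opening: 0.52
grasp_force: 41.4
```

>>> {"name": "step_arm", "arguments": {
  "increments": [
    {"rot": [0, 0, 0], "travel": [0, 0, 0], "fingers": 4.0},
    {"rot": [0, 0, 0], "travel": [0, 0, -3], "fingers": 4.0},
    {"rot": [0, 0, 0], "travel": [0, 0, -1.8], "fingers": 4.0},
    {"rot": [0, 0, 0], "travel": [0, 0, -0.5], "fingers": 4.0},
    {"rot": [0, 0, 0], "travel": [0, 0, -0.3], "fingers": 4.0},
    {"rot": [0, 0, 0], "travel": [0, 0, -0.15], "fingers": 4.0},
    {"rot": [0, 0, 0], "travel": [0, 0, 0], "fingers": 4.0},
    {"rot": [0, 0, 0], "travel": [0, 0, 0], "fingers": 4.0}
  ]
}}

```text
t: 6.55
ee_pos: [0.4429, 0.0751, 0.0921]
tcp_rot: [0.0, 0.812, 0.584, 0.0]
force: [0.3, -1.1, -0.2]
opening: 0.523
grasp_force: 41.3
```

>>> {"name": "step_arm", "arguments": {
  "increments": [
    {"rot": [0, 0, 0], "travel": [0, 0, 0], "fingers": 5.5},
    {"rot": [0, 0, 0], "travel": [0, 0, 0], "fingers": 8.5},
    {"rot": [0, 0, 0], "travel": [0, 0, 0], "fingers": 8.5},
    {"rot": [0, 0, 0], "travel": [0, 0, 0], "fingers": 8.5},
    {"rot": [0, 0, 0], "travel": [0, 0, 3], "fingers": 8.5},
    {"rot": [0, 0, 0], "travel": [0, 0, 5], "fingers": 8.5},
    {"rot": [0, 0, 0], "travel": [0, 0, 5], "fingers": 8.5},
    {"rot": [0, 0, 0], "travel": [-0.4, -5.0, 0.9], "fingers": 8.5},
    {"rot": [0, 0, 0], "travel": [-0.6, -5.5, 0], "fingers": 8.5},
    {"rot": [0, 0, 0], "travel": [-0.6, -5.5, 0], "fingers": 8.5}
  ]
}}

```text
t: 7.8
ee_pos: [0.4264, -0.0862, 0.2311]
tcp_rot: [0.0, 0.811, 0.585, 0.0]
force: [0.9, -1.2, 0.5]
opening: 0.998
grasp_force: 0.0
```

>>> {"name": "step_arm", "arguments": {
  "increments": [
    {"rot": [0, 0, 0], "travel": [-0.6, -5.5, 0], "fingers": 8.5},
    {"rot": [0, 0, 0], "travel": [-0.6, -5.5, 0], "fingers": 8.5},
    {"rot": [0, 0, 0], "travel": [0, 0, 0], "fingers": 8.5},
    {"rot": [0, 0, 0], "travel": [0, 0, 0], "fingers": 8.5}
  ]
}}

```text
t: 8.3
ee_pos: [0.4144, -0.1948, 0.2306]
tcp_rot: [-0.0, 0.812, 0.584, 0.0]
force: [0.4, -0.4, -0.4]
opening: 0.992
grasp_force: 0.0
```

```bash
python3 - <<'E'
from h import *
st(); c=cam('wrist','w2.png')
E
```

```text
t 8.3 p [ 0.4144 -0.1948  0.2306] ytool -18.56 F [ 0.4 -0.4 -0.4] op 0.992 g 0.0 q [-0.62  0.1  -0.18  1.29  0.    1.27]
```

View pics/w2.png

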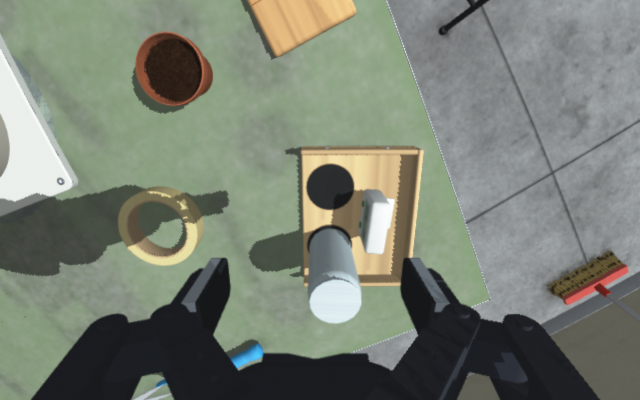

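The bottle's pad is now bare, a dark disc at (330,186). The canister top is at (335,300), and the meter at (375,222) leans slightly off square to the caddy.

```bash
python3 - <<'E'
from h import *
c=cam('wrist'); im=c['img']; g=cv2.cvtColor(im,cv2.COLOR_BGR2GRAY)
def comp(m,p):
    n,l,s,ce=cv2.connectedComponentsWithStats(m.astype(np.uint8)); 
    return cv2.findContours((l==l[p[1],p[0]]).astype(np.uint8),cv2.RETR_EXTERNAL,cv2.CHAIN_APPROX_NONE)[0][0]
def W(k,z): return np.array([onz(c,*q[0],z)[:2] for q in k]).astype(np.float32)
k=comp(g<70,(330,186)); w=W(k,.010); print('pad',cv2.minEnclosingCircle(w), cv2.fitEllipse(w))
b=np.zeros(g.shape,bool); b[280:335,300:370]=1
for th in (190,205,220):
    k=comp((g>th)&b,(335,305)); print('can',th,cv2.minEnclosingCircle(W(k,.130)))
b=np.zeros(g.shape,bool); b[170:275,355:400]=1
hsv=cv2.cvtColor(im,cv2.COLOR_BGR2HSV)
k=comp((g>185)&(hsv[...,1]<45)&b,(378,222)); print('meter',cv2.boundingRect(k)); re=cv2.minAreaRect(W(k,.068)); print(re)
cv2.imwrite('pics/m2.png',cv2.resize(im[140:300,290:430],None,fx=4,fy=3.75,interpolation=cv2.INTER_CUBIC))
E
```

```text
pad ((0.42624631524086, -0.22018767893314362), 0.029205534607172012) ((0.42612048983573914, -0.21991288661956787), (0.055807240307331085, 0.05713191628456116), 30.10318946838379)
can 190 ((0.40347960591316223, -0.2940124273300171), 0.027780398726463318)
can 205 ((0.4036213755607605, -0.29449206590652466), 0.027421068400144577)
can 220 ((0.40280452370643616, -0.294163316488266), 0.0263725146651268)
meter (366, 199, 29, 56)
((0.46652960777282715, -0.26339954137802124), (0.06628865003585815, 0.022260067984461784), 66.9748306274414)
```

View pics/m2.png

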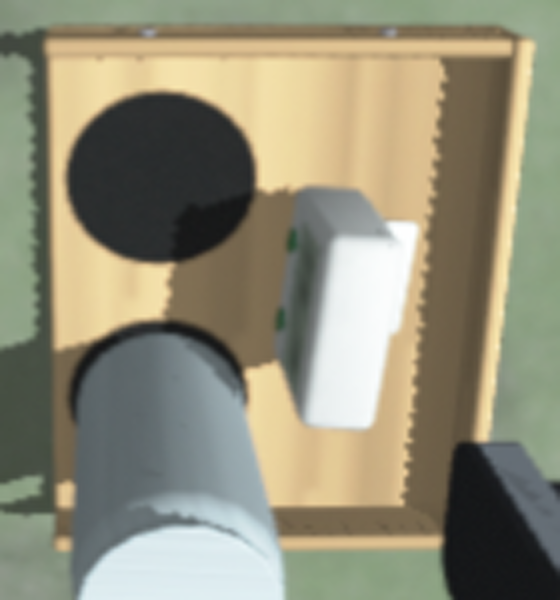

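The crop confirms the meter's screen (green marks) faces the open front and its stay points to the back wall. The measured bottle pad is at (0.426,-0.220), and the canister is at (0.4035,-0.2943).

>>> {"name": "step_arm", "arguments": {
  "increments": [
    {"rot": [0, 0, 0], "travel": [-0.55, -5.0, 0], "fingers": 8.5},
    {"rot": [0, 0, 0], "travel": [-0.55, -4.95, 0], "fingers": 8.5},
    {"rot": [0, 0, 0], "travel": [0, 0, 0], "fingers": 8.5},
    {"rot": [0, 0, 0], "travel": [0, 0, -4], "fingers": 8.5},
    {"rot": [0, 0, 0], "travel": [0, 0, -4], "fingers": 8.5},
    {"rot": [0, 0, 0], "travel": [0, 0, -4], "fingers": 8.5},
    {"rot": [0, 0, 0], "travel": [0, 0, -2.75], "fingers": 8.5},
    {"rot": [0, 0, 0], "travel": [0, 0, 0], "fingers": 8.5},
    {"rot": [0, 0, 0], "travel": [0, 0, 0], "fingers": 8.5}
  ]
}}

```text
t: 9.52
ee_pos: [0.4045, -0.2939, 0.0845]
tcp_rot: [0.001, 0.811, 0.585, 0.0]
force: [0.2, 0.6, 0.9]
opening: 0.998
grasp_force: 0.0
```

>>> {"name": "step_arm", "arguments": {
  "increments": [
    {"rot": [0, 0, 0], "travel": [0, 0, 0], "fingers": 4.8},
    {"rot": [0, 0, 0], "travel": [0, 0, 0], "fingers": 4.8},
    {"rot": [0, 0, 0], "travel": [0, 0, 0], "fingers": 4.8},
    {"rot": [0, 0, 0], "travel": [0, 0, 0], "fingers": 4.8},
    {"rot": [0, 0, 0], "travel": [0, 0, 0], "fingers": 4.8},
    {"rot": [0, 0, 0], "travel": [0, 0, 0], "fingers": 4.8},
    {"rot": [0, 0, 0], "travel": [0, 0, 0], "fingers": 4.8}
  ]
}}

```text
t: 10.4
ee_pos: [0.4038, -0.2948, 0.0845]
tcp_rot: [0.001, 0.812, 0.584, 0.0]
force: [-2.9, 0.6, 8.7]
opening: 0.619
grasp_force: 40.3
```

>>> {"name": "step_arm", "arguments": {
  "increments": [
    {"rot": [0, 0, 0], "travel": [0, 0, 2], "fingers": 4.8},
    {"rot": [0, 0, 0], "travel": [0, 0, 4], "fingers": 4.8},
    {"rot": [0, 0, 0], "travel": [0.5, 3.0, 0], "fingers": 4.8},
    {"rot": [0, 0, 0], "travel": [1, 5.0, 0], "fingers": 4.8},
    {"rot": [0, 0, 0], "travel": [1, 5.0, 0], "fingers": 4.8},
    {"rot": [0, 0, 0], "travel": [1, 5.0, 0], "fingers": 4.8},
    {"rot": [0, 0, 0], "travel": [1, 5.0, 0], "fingers": 4.8},
    {"rot": [0, 0, 0], "travel": [0.7, 3.5, 0], "fingers": 4.8},
    {"rot": [0, 0, 0], "travel": [0, 1.6, 0], "fingers": 4.8},
    {"rot": [0, 0, 0], "travel": [0, 0, 0], "fingers": 4.8}
  ]
}}

```text
t: 11.65
ee_pos: [0.4555, -0.013, 0.1434]
tcp_rot: [0.0, 0.811, 0.585, -0.0]
force: [0.1, 0.4, -1.7]
opening: 0.618
grasp_force: 42.7
```

>>> {"name": "step_arm", "arguments": {
  "increments": [
    {"rot": [0, 0, 0], "travel": [0, 0, 0], "fingers": 4.8},
    {"rot": [0, 0, 0], "travel": [0, 0, -3], "fingers": 4.8},
    {"rot": [0, 0, 0], "travel": [0, 0, -1.8], "fingers": 4.8},
    {"rot": [0, 0, 0], "travel": [0, 0, -0.5], "fingers": 4.8},
    {"rot": [0, 0, 0], "travel": [0, 0, -0.3], "fingers": 4.8},
    {"rot": [0, 0, 0], "travel": [0, 0, -0.15], "fingers": 4.8},
    {"rot": [0, 0, 0], "travel": [0, 0, 0], "fingers": 4.8},
    {"rot": [0, 0, 0], "travel": [0, 0, 0], "fingers": 4.8}
  ]
}}

```text
t: 12.65
ee_pos: [0.4561, -0.0136, 0.0866]
tcp_rot: [0.001, 0.812, 0.584, 0.0]
force: [-1.6, -0.0, 6.3]
opening: 0.623
grasp_force: 43.4
```

>>> {"name": "step_arm", "arguments": {
  "increments": [
    {"rot": [0, 0, 0], "travel": [0, 0, 0], "fingers": 6.2},
    {"rot": [0, 0, 0], "travel": [0, 0, 0], "fingers": 8.5},
    {"rot": [0, 0, 0], "travel": [0, 0, 0], "fingers": 8.5},
    {"rot": [0, 0, 0], "travel": [0, 0, 0], "fingers": 8.5},
    {"rot": [0, 0, 0], "travel": [0, 0, 3], "fingers": 8.5},
    {"rot": [0, 0, 0], "travel": [0, 0, 4], "fingers": 8.5},
    {"rot": [0, 0, 0], "travel": [0, 0, 4], "fingers": 8.5},
    {"rot": [0, 0, 0], "travel": [-1, -4.5, 1], "fingers": 8.5},
    {"rot": [0, 0, 0], "travel": [-1, -4.5, 1], "fingers": 8.5},
    {"rot": [0, 0, 0], "travel": [-1, -4.5, 1], "fingers": 8.5}
  ]
}}

```text
t: 13.9
ee_pos: [0.4253, -0.1496, 0.2262]
tcp_rot: [0.0, 0.811, 0.584, 0.0]
force: [1.2, -0.8, -0.2]
opening: 0.999
grasp_force: 0.0
```

>>> {"name": "step_arm", "arguments": {
  "increments": [
    {"rot": [0, 0, 0], "travel": [-1, -4.5, 0], "fingers": 8.5},
    {"rot": [0, 0, 0], "travel": [0, 0, 0], "fingers": 8.5},
    {"rot": [0, 0, 0], "travel": [0, 0, 0], "fingers": 8.5}
  ]
}}

```text
t: 14.28
ee_pos: [0.4155, -0.1932, 0.2256]
tcp_rot: [-0.0, 0.812, 0.584, 0.0]
force: [-0.3, -0.6, 0.2]
opening: 0.999
grasp_force: 0.0
```

```bash
python3 - <<'E'
from h import *
st(); c=cam('wrist','w3.png'); im=c['img']; g=cv2.cvtColor(im,cv2.COLOR_BGR2GRAY)
print(c['C'])
def comp(m,p):
    n,l,s,ce=cv2.connectedComponentsWithStats(m.astype(np.uint8)); 
    return cv2.findContours((l==l[p[1],p[0]]).astype(np.uint8),cv2.RETR_EXTERNAL,cv2.CHAIN_APPROX_NONE)[0][0]
def W(k,z): return np.array([onz(c,*q[0],z)[:2] for q in k]).astype(np.float32)
for P in ((.4261,-.2200,.01),(.4025,-.294,.01)):
    u=proj(c,P)[0].astype(int); k=comp(g<70,tuple(u)); w=W(k,.010); print('pad',cv2.minEnclosingCircle(w),cv2.fitEllipse(w))
u=proj(c,(.4665,-.264,.068))[0]; print(u)
x,y=u.astype(int)
cv2.imwrite('pics/m3.png',cv2.resize(im[y-40:y+45,x-45:x+55],None,fx=7,fy=7,interpolation=cv2.INTER_CUBIC)); print('origin',x-45,y-40)
E
```

```text
t 14.28 p [ 0.4155 -0.1932  0.2256] ytool -18.55 F [-0.3 -0.6  0.2] op 0.999 g 0.0 q [-0.62  0.1  -0.19  1.28  0.    1.28]
[ 0.44149149 -0.11579793  0.36768861]
pad ((0.4264427721500397, -0.21994070708751678), 0.02920425869524479) ((0.4262179136276245, -0.21990305185317993), (0.05601237341761589, 0.057309169322252274), 26.378742218017578)
pad ((0.4013480842113495, -0.2948354482650757), 0.029285140335559845) ((0.40126746892929077, -0.29527607560157776), (0.05557877570390701, 0.05706523358821869), 121.11260223388672)
[380.21467863 230.45875267]
origin 335 190
```

View pics/m3.png

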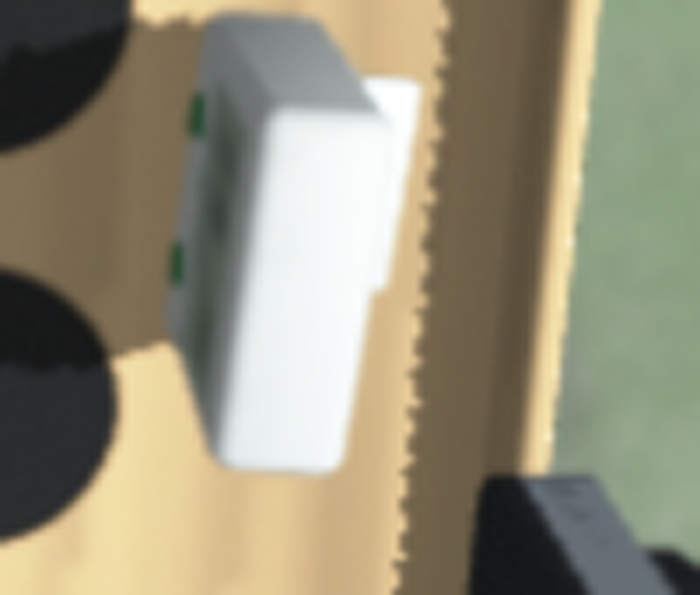

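The close-up shows the meter's white top face with corners at crop (270,112), (392,120), (335,468), (222,460). The pad centres come out 79 mm apart, as they should.

```bash
python3 - <<'E'
from h import *
c=cam('wrist'); im=c['img']
px=np.array([(270,112),(392,120),(335,468),(222,460)])/7+[335,190]-.43
P=np.array([onz(c,*p,.068)[:2] for p in px]); e=np.roll(P,-1,0)-P
print(P.round(4).tolist(),P.mean(0).round(4),np.linalg.norm(e,axis=1).round(4),np.degrees(np.arctan2(e[:,1],e[:,0])).round(1))
f=((e[3]-e[1])); print('yaw from long', np.degrees(np.arctan2(f[1],f[0]))-90)
E
```

```text
[[0.4668, -0.2336], [0.484, -0.2407], [0.4612, -0.295], [0.4445, -0.2878]] [ 0.4641 -0.2642] [0.0186 0.0589 0.0182 0.0587] [ -22.5 -112.8  156.7   67.6]
yaw from long -22.59021190845681
```

>>> {"name": "step_arm", "arguments": {
  "increments": [
    {"rot": [0, 0, -0.071], "travel": [2.43, -3.55, 0], "fingers": 5.0},
    {"rot": [0, 0, 0], "travel": [2.43, -3.55, 0], "fingers": 5.0},
    {"rot": [0, 0, 0], "travel": [0, 0, -4], "fingers": 5.0},
    {"rot": [0, 0, 0], "travel": [0, 0, -5], "fingers": 5.0},
    {"rot": [0, 0, 0], "travel": [0, 0, -4], "fingers": 5.0},
    {"rot": [0, 0, 0], "travel": [0, 0, -4], "fingers": 5.0},
    {"rot": [0, 0, 0], "travel": [0, 0, -2.06], "fingers": 5.0},
    {"rot": [0, 0, 0], "travel": [0, 0, 0], "fingers": 5.0},
    {"rot": [0, 0, 0], "travel": [0, 0, 0], "fingers": 5.0}
  ],
  "newtons": 25
}}

```text
t: 15.5
ee_pos: [0.465, -0.2641, 0.0362]
tcp_rot: [0.001, 0.832, 0.556, 0.0]
force: [-0.8, 0.3, 0.6]
opening: 0.586
grasp_force: 0.0
```

>>> {"name": "step_arm", "arguments": {
  "increments": [
    {"rot": [0, 0, 0], "travel": [0, 0, 0], "fingers": 1.8},
    {"rot": [0, 0, 0], "travel": [0, 0, 0], "fingers": 1.8},
    {"rot": [0, 0, 0], "travel": [0, 0, 0], "fingers": 1.8},
    {"rot": [0, 0, 0], "travel": [0, 0, 0], "fingers": 1.8},
    {"rot": [0, 0, 0], "travel": [0, 0, 0], "fingers": 1.8},
    {"rot": [0, 0, 0], "travel": [0, 0, 0], "fingers": 1.8}
  ]
}}

```text
t: 16.25
ee_pos: [0.4647, -0.2646, 0.0361]
tcp_rot: [0.001, 0.832, 0.555, 0.0]
force: [0.8, 1.3, 6.3]
opening: 0.254
grasp_force: 31.0
```

>>> {"name": "step_arm", "arguments": {
  "increments": [
    {"rot": [0, 0, 0], "travel": [0, 0, 3], "fingers": 1.8},
    {"rot": [0, 0, 0], "travel": [0, 0, 5], "fingers": 1.8},
    {"rot": [0, 0, 0], "travel": [0, 0, 5], "fingers": 1.8},
    {"rot": [0, 0, 0], "travel": [0, 0, 5], "fingers": 1.8},
    {"rot": [0, 0, 0], "travel": [0, 0, 2.4], "fingers": 1.8},
    {"rot": [0, 0, 0], "travel": [0, 0, 0], "fingers": 1.8},
    {"rot": [0, 0, 0.0807], "travel": [-0.67, 5.61, 0], "fingers": 1.8},
    {"rot": [0, 0, 0.0807], "travel": [-0.67, 5.61, 0], "fingers": 1.8},
    {"rot": [0, 0, 0.0807], "travel": [-0.67, 5.61, 0], "fingers": 1.8},
    {"rot": [0, 0, 0.0807], "travel": [-0.67, 5.61, 0], "fingers": 1.8}
  ]
}}

```text
t: 17.5
ee_pos: [0.4364, -0.0383, 0.2377]
tcp_rot: [-0.001, 0.731, 0.682, -0.0]
force: [1.0, -0.0, -0.3]
opening: 0.253
grasp_force: 30.1
```

>>> {"name": "step_arm", "arguments": {
  "increments": [
    {"rot": [0, 0, 0.0807], "travel": [-0.67, 5.61, 0], "fingers": 1.8},
    {"rot": [0, 0, 0.0807], "travel": [-0.67, 5.61, 0], "fingers": 1.8},
    {"rot": [0, 0, 0.0807], "travel": [-0.67, 5.61, 0], "fingers": 1.8},
    {"rot": [0, 0, 0.0807], "travel": [-0.67, 5.61, 0], "fingers": 1.8},
    {"rot": [0, 0, 0.0807], "travel": [-0.67, 5.61, 0], "fingers": 1.8},
    {"rot": [0, 0, 0], "travel": [0, 0, 0], "fingers": 1.8},
    {"rot": [0, 0, 0], "travel": [0, 0, 0], "fingers": 1.8}
  ]
}}

```text
t: 18.38
ee_pos: [0.4034, 0.2403, 0.238]
tcp_rot: [-0.0, 0.58, 0.814, -0.001]
force: [0.7, 0.1, -0.1]
opening: 0.255
grasp_force: 30.1
```

```bash
python3 - <<'E'
from h import *
st(); c=cam('wrist','w4.png'); print(c['C'])
E
```

```text
t 18.38 p [0.4034 0.2403 0.238 ] ytool 19.07 F [ 0.7  0.1 -0.1] op 0.255 g 30.1 q [ 0.36  0.12 -0.14  1.31 -0.    1.6 ]
[0.37770612 0.31765234 0.37999454]
```

View pics/w4.png

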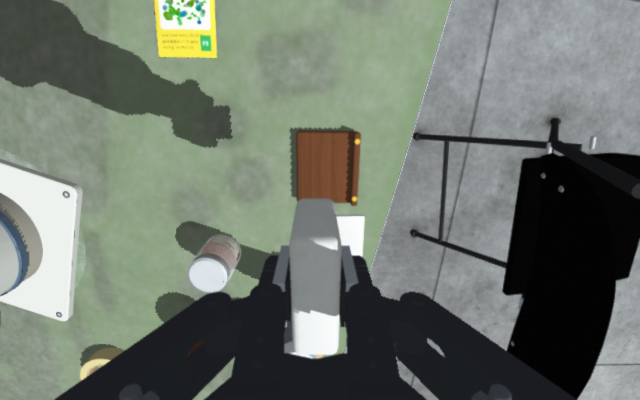

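The meter is held over the dark-wood stand, which spans about (297,129) to (358,204), with its rail on the right (+x). The screen faces left, away from the rail. I'll measure the stand from here.

```bash
python3 - <<'E'
from h import *
c=cam('wrist'); im=c['img']; hsv=cv2.cvtColor(im,cv2.COLOR_BGR2HSV)
m=(((hsv[...,0]<20)|(hsv[...,0]>170))&(hsv[...,1]>80)).astype(np.uint8); m[:115]=0;m[198:]=0;m[:,:285]=0;m[:,375:]=0
def line(pts,z):
    W=np.array([onz(c,*p,z)[:2] for p in pts],np.float32); vx,vy,x,y=cv2.fitLine(W,cv2.DIST_HUBER,0,.001,.001).ravel()
    return np.array([x,y]),np.degrees(np.arctan2(vy,vx))%180
L=[(np.flatnonzero(m[v])[0]-.5,v) for v in range(138,192)]
Rr=[(np.flatnonzero(m[v])[-1]+.5,v) for v in range(138,192)]
T=[(u,np.flatnonzero(m[:,u])[0]-.5) for u in range(302,345)]
l,la=line(L,.015); q,qa=line(Rr,.025); t,ta=line(T,.015)
print('angles front,back,top',la,qa,ta, 'px',L[0],L[-1],Rr[0],Rr[-1],T[0],T[-1])
psi=np.radians((la+qa)/2-90); ex=np.array([np.cos(psi),np.sin(psi)]); ey=np.array([-ex[1],ex[0]])
print('yaw',np.degrees(psi),'depth',(q-l)@ex)
xf=l@ex; xb=q@ex; yt=t@ey
o=ex*(xf+xb)/2+ey*(yt-.045); print('origin',o,'from front',ex*(xf+.038)+ey*(yt-.045))
print('TCP target',o+ex*(-.012),r.get_obs()['ee_pos'],yaw())
E
```

```text
angles front,back,top 109.3421 108.51367 17.133528 px (np.float64(295.5), 138) (np.float64(296.5), 191) (np.float64(359.5), 138) (np.float64(356.5), 191) (302, np.float64(129.5)) (344, np.float64(130.5))
yaw 18.927885 depth 0.0749121
origin [0.41656953 0.24823964] from front [0.41708404 0.24841607]
TCP target [0.4052184 0.2443471] [0.40400064 0.23943264 0.23858693] 18.936034377618785
```

```bash
python3 - <<'E'
from h import *
c=cam('wrist'); im=c['img']; hsv=cv2.cvtColor(im,cv2.COLOR_BGR2HSV)
m=(((hsv[...,0]<20)|(hsv[...,0]>170))&(hsv[...,1]>80)).astype(np.uint8)
psi=np.radians(18.95); ey=np.array([-np.sin(psi),np.cos(psi)])
for u in (340,343,346):
    col=np.flatnonzero(m[115:212,u])+115
    a,b=col[0]-.5,col[-1]+.5
    print(u,a,b,[round(float(onz(c,u,a,z)[:2]@ey),4) for z in (0,.015)],[round(float(onz(c,u,b,z)[:2]@ey),4) for z in (0.015,)])
u,v=343,130
print(hsv[122:140,320].tolist())
cc=cam('wrist'); cv2.imwrite('pics/s4.png',cv2.resize(im[110:215,270:380],None,fx=5.5,fy=5.5,interpolation=cv2.INTER_CUBIC))
E
```

```text
340 129.5 201.5 [0.1432, 0.1445] [0.0547]
343 129.5 201.5 [0.1432, 0.1445] [0.0547]
346 129.5 201.5 [0.1432, 0.1445] [0.0547]
[[52, 48, 165], [52, 46, 165], [51, 46, 165], [51, 47, 164], [50, 47, 151], [51, 44, 117], [50, 44, 86], [35, 48, 69], [12, 113, 70], [12, 144, 87], [11, 145, 104], [11, 144, 113], [12, 147, 113], [12, 150, 114], [11, 149, 113], [12, 147, 113], [12, 148, 112], [12, 148, 112]]
```

View pics/s4.png

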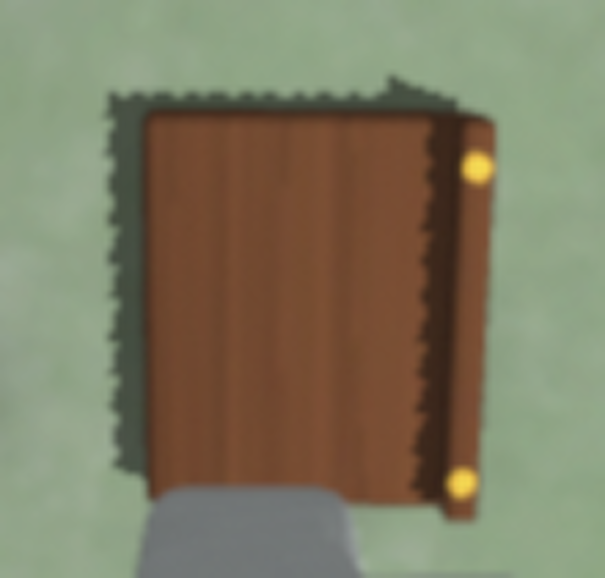

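>>> {"name": "step_arm", "arguments": {
  "increments": [
    {"rot": [0, 0, 0], "travel": [0.19, 0.4, -2], "fingers": 1.8},
    {"rot": [0, 0, 0], "travel": [0, 0, -4], "fingers": 1.8},
    {"rot": [0, 0, 0], "travel": [0, 0, -4], "fingers": 1.8},
    {"rot": [0, 0, 0], "travel": [0, 0, -4], "fingers": 1.8},
    {"rot": [0, 0, 0], "travel": [0, 0, -3], "fingers": 1.8},
    {"rot": [0, 0, 0], "travel": [0, 0, -1.5], "fingers": 1.8},
    {"rot": [0, 0, 0], "travel": [0, 0, -0.7], "fingers": 1.8},
    {"rot": [0, 0, 0], "travel": [0, 0, -0.3], "fingers": 1.8},
    {"rot": [0, 0, 0], "travel": [0, 0, 0], "fingers": 1.8},
    {"rot": [0, 0, 0], "travel": [0, 0, 0], "fingers": 1.8}
  ]
}}

```text
t: 19.82
ee_pos: [0.4062, 0.2446, 0.0447]
tcp_rot: [0.0, 0.58, 0.814, 0.0]
force: [0.2, -0.9, -0.9]
opening: 0.249
grasp_force: 30.1
```

```bash
python3 - <<'E'
from h import *
st()
E
```

```text
t 19.82 p [0.4062 0.2446 0.0447] ytool 19.03 F [ 0.2 -0.9 -0.9] op 0.249 g 30.1 q [ 0.36  0.27 -0.48  0.82  0.    1.6 ]
```

>>> {"name": "step_arm", "arguments": {
  "increments": [
    {"rot": [0, 0, 0], "travel": [-0.05, -0.05, -0.15], "fingers": 1.8},
    {"rot": [0, 0, 0], "travel": [0, 0, -0.1], "fingers": 1.8},
    {"rot": [0, 0, 0], "travel": [0, 0, -0.08], "fingers": 1.8},
    {"rot": [0, 0, 0], "travel": [0, 0, 0], "fingers": 1.8},
    {"rot": [0, 0, 0], "travel": [0, 0, 0], "fingers": 1.8},
    {"rot": [0, 0, 0], "travel": [0, 0, 0], "fingers": 1.8}
  ]
}}

```text
t: 20.58
ee_pos: [0.4053, 0.2441, 0.0411]
tcp_rot: [-0.0, 0.58, 0.814, 0.0]
force: [-2.6, -0.6, 5.5]
opening: 0.259
grasp_force: 30.8
```

>>> {"name": "step_arm", "arguments": {
  "increments": [
    {"rot": [0, 0, 0], "travel": [0, 0, 0], "fingers": 3.0},
    {"rot": [0, 0, 0], "travel": [0, 0, 0], "fingers": 5.0},
    {"rot": [0, 0, 0], "travel": [0, 0, 0], "fingers": 5.0},
    {"rot": [0, 0, 0], "travel": [0, 0, 2], "fingers": 5.0},
    {"rot": [0, 0, 0], "travel": [0, 0, 5], "fingers": 5.0},
    {"rot": [0, 0, 0], "travel": [0, 0, 5], "fingers": 5.0},
    {"rot": [0, 0, 0], "travel": [-1.5, 3.5, 5], "fingers": 8.5},
    {"rot": [0, 0, 0], "travel": [-1.5, 3.5, 3], "fingers": 8.5},
    {"rot": [0, 0, 0], "travel": [0, 0, 0], "fingers": 8.5},
    {"rot": [0, 0, 0], "travel": [0, 0, 0], "fingers": 8.5}
  ]
}}

```text
t: 21.82
ee_pos: [0.3752, 0.3135, 0.2398]
tcp_rot: [-0.0, 0.58, 0.815, -0.001]
force: [0.1, 0.9, -0.4]
opening: 0.996
grasp_force: 0.0
```

```bash
python3 - <<'E'
from h import *
st(); c=cam('wrist','w5.png'); im=c['img']
u,v=proj(c,(.41,.245,.03))[0].astype(int); print(u,v)
x0,y0=u-65,v-50; print('origin',x0,y0)
cv2.imwrite('pics/s5.png',cv2.resize(im[y0:y0+100,x0:x0+130],None,fx=6,fy=6,interpolation=cv2.INTER_CUBIC))
E
```

```text
t 21.82 p [0.3752 0.3135 0.2398] ytool 19.08 F [ 0.1  0.9 -0.4] op 0.996 g 0.0 q [ 0.52  0.15 -0.1   1.32 -0.    1.76]
322 231
origin 257 181
```

View pics/s5.png

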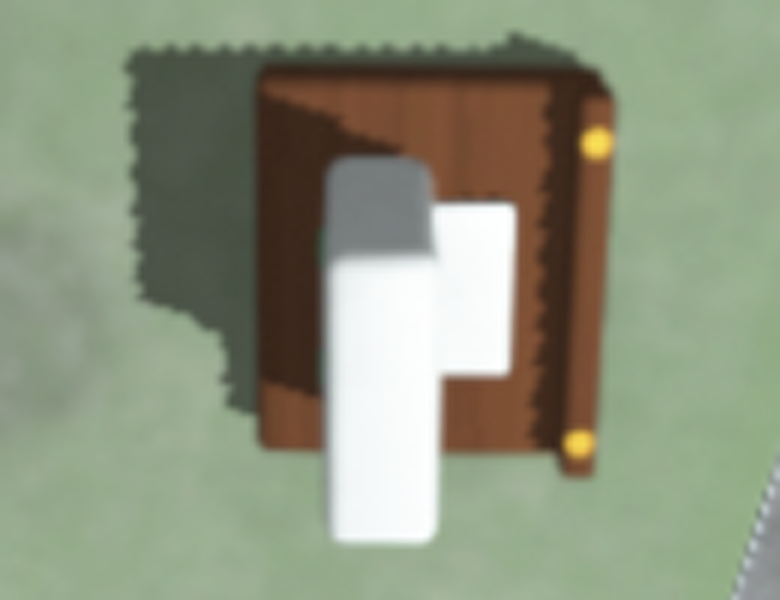

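The meter stands upright on the stand, square to it, screen side left and stay toward the rail. I'll check the offset numerically from the crop points.

```bash
python3 - <<'E'
from h import *
c=cam('wrist')
psi=np.radians(18.95); ex=np.array([np.cos(psi),np.sin(psi)]); ey=np.array([-ex[1],ex[0]])
def L(x,y,z):
    p=onz(c,x/6+257-.42,y/6+181-.42,z)[:2]; return np.array([p@ex,p@ey])
f=L(259,260,.015)[0]; b=L(605,260,.025)[0]; t=L(400,80,.015)[1]; bo=L(500,451,.015)[1]
print('stand depth,width',b-f,t-bo)
x0=(f+b)/2-.004; y0=(t+bo)/2
q=np.array([L(330,258,.073),L(437,258,.073),L(437,543,.073),L(330,543,.073)])
print('slab top',q-[x0,y0],'mean (want -8,0 mm)',(q.mean(0)-[x0,y0])*1e3)
print('long tilt deg',np.degrees(np.arctan2(*(q[0]+q[1]-q[2]-q[3]))))
print('base +y edge (want 31)',(L(380,157,.015)[1]-y0)*1e3)
# bottle / canister on the board from side+top saved
t=cam('top','top5.png'); s=cam('side','side5.png')
for n,P in (('bottle',(.4429,.0751)),('can',(.4561,-.0136))): print(n,proj(t,(*P,.15 if n=='bottle' else .132)),proj(s,(*P,.15 if n=='bottle' else .132)))
a=cv2.resize(t['img'][160:240,180:480],None,fx=2.6,fy=2.6); b=cv2.resize(s['img'][110:300,240:460],None,fx=1.9,fy=1.9)
w=np.zeros((a.shape[0]+b.shape[0],800,3),np.uint8); w[:a.shape[0],:a.shape[1]]=a; w[a.shape[0]:,:b.shape[1]]=b; cv2.imwrite('pics/both.png',w)
E
```

```text
stand depth,width 0.07403281267955891 0.08789531271388348
slab top [[-0.01681644  0.02754626]
 [ 0.00282988  0.02757479]
 [ 0.00385208 -0.03238486]
 [-0.01695629 -0.03241048]] mean (want -8,0 mm) [-6.77269353 -2.41857339]
long tilt deg -0.4215767905667308
base +y edge (want 31) 26.70881873350918
bottle [[273.24048938 192.68473182]] [[312.0721775 141.5077371]]
can [[313.38247523 186.91514428]] [[335.79553143 164.75469212]]
```

View pics/both.png

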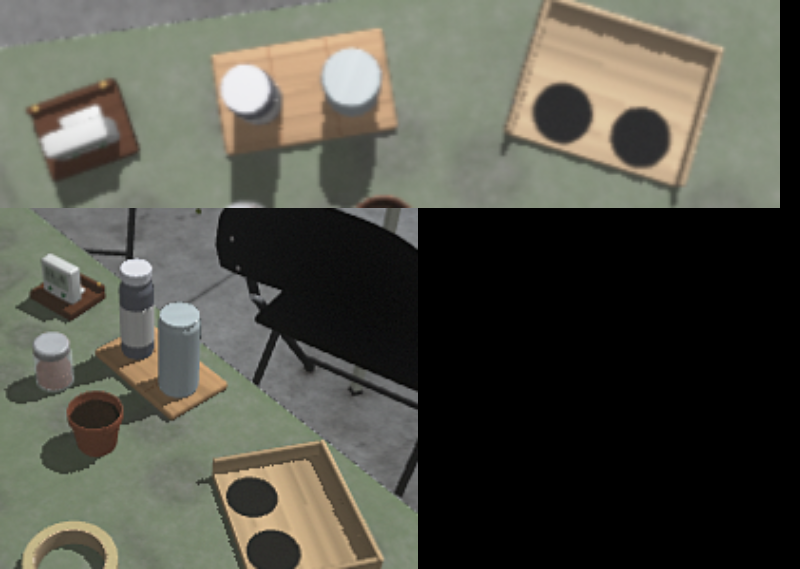

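The top and side views show both containers upright on the board, and the meter standing on its stand. The meter is about 3 mm off toward the stand's -y, so I'll regrip it and nudge it.

>>> {"name": "step_arm", "arguments": {
  "increments": [
    {"rot": [0, 0, 0], "travel": [1.5, -3.45, -3], "fingers": 5.0},
    {"rot": [0, 0, 0], "travel": [1.5, -3.5, -3], "fingers": 5.0},
    {"rot": [0, 0, 0], "travel": [0, 0, 0], "fingers": 5.0},
    {"rot": [0, 0, 0], "travel": [0, 0, -4], "fingers": 5.0},
    {"rot": [0, 0, 0], "travel": [0, 0, -4], "fingers": 5.0},
    {"rot": [0, 0, 0], "travel": [0, 0, -4], "fingers": 5.0},
    {"rot": [0, 0, 0], "travel": [0, 0, -1.8], "fingers": 5.0},
    {"rot": [0, 0, 0], "travel": [0, 0, 0], "fingers": 5.0},
    {"rot": [0, 0, 0], "travel": [0, 0, 0], "fingers": 1.8},
    {"rot": [0, 0, 0], "travel": [0, 0, 0], "fingers": 1.8}
  ]
}}

```text
t: 23.28
ee_pos: [0.4061, 0.2446, 0.0436]
tcp_rot: [0.0, 0.58, 0.814, 0.001]
force: [0.1, 0.2, -0.9]
opening: 0.25
grasp_force: 31.0
```

>>> {"name": "step_arm", "arguments": {
  "increments": [
    {"rot": [0, 0, 0], "travel": [0, 0, 0], "fingers": 1.8},
    {"rot": [0, 0, 0], "travel": [0, 0, 0], "fingers": 1.8},
    {"rot": [0, 0, 0], "travel": [0, 0, 0], "fingers": 1.8},
    {"rot": [0, 0, 0], "travel": [0, 0, 0.3], "fingers": 1.8},
    {"rot": [0, 0, 0], "travel": [-0.19, 0.25, 0], "fingers": 1.8},
    {"rot": [0, 0, 0], "travel": [0, 0, 0], "fingers": 1.8},
    {"rot": [0, 0, 0], "travel": [0, 0, -0.2], "fingers": 1.8},
    {"rot": [0, 0, 0], "travel": [0, 0, -0.1], "fingers": 1.8},
    {"rot": [0, 0, 0], "travel": [0, 0, 0], "fingers": 1.8},
    {"rot": [0, 0, 0], "travel": [0, 0, 0], "fingers": 1.8}
  ]
}}

```text
t: 24.52
ee_pos: [0.4035, 0.2469, 0.0436]
tcp_rot: [0.0, 0.58, 0.814, 0.0]
force: [-5.0, -2.2, 15.7]
opening: 0.249
grasp_force: 33.5
```

>>> {"name": "step_arm", "arguments": {
  "increments": [
    {"rot": [0, 0, 0], "travel": [0, 0, 0.05], "fingers": 1.8},
    {"rot": [0, 0, 0], "travel": [0, 0, 0], "fingers": 3.0},
    {"rot": [0, 0, 0], "travel": [0, 0, 0], "fingers": 5.0},
    {"rot": [0, 0, 0], "travel": [0, 0, 0], "fingers": 5.0},
    {"rot": [0, 0, 0], "travel": [0, 0, 3], "fingers": 5.0},
    {"rot": [0, 0, 0], "travel": [0, 0, 5], "fingers": 5.0},
    {"rot": [0, 0, 0], "travel": [0, 0, 4], "fingers": 5.0},
    {"rot": [0, 0, 0], "travel": [-1.4, 3.35, 4], "fingers": 8.5},
    {"rot": [0, 0, 0], "travel": [-1.4, 3.35, 4], "fingers": 8.5},
    {"rot": [0, 0, 0], "travel": [0, 0, 0], "fingers": 8.5}
  ]
}}

```text
t: 25.78
ee_pos: [0.3757, 0.3159, 0.2458]
tcp_rot: [0.001, 0.579, 0.815, 0.002]
force: [0.1, -0.1, -0.2]
opening: 0.995
grasp_force: 0.0
```

```bash
python3 - <<'E'
from h import *
st(); c=cam('wrist','w6.png'); im=c['img']
u,v=proj(c,(.41,.245,.03))[0].astype(int)
x0,y0=u-65,v-50; print('origin',x0,y0)
cv2.imwrite('pics/s6.png',cv2.resize(im[y0:y0+100,x0:x0+130],None,fx=6,fy=6,interpolation=cv2.INTER_CUBIC))
E
```

```text
t 25.77 p [0.3757 0.3159 0.2458] ytool 19.19 F [ 0.1 -0.1 -0.2] op 0.995 g 0.0 q [ 0.53  0.15 -0.08  1.33  0.    1.76]
origin 255 181
```

View pics/s6.png

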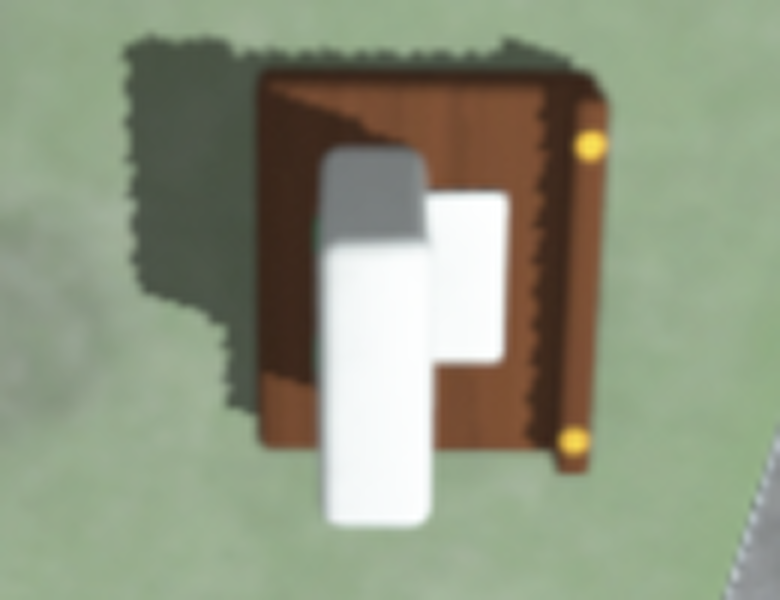

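The meter has moved as commanded: its top face now spans (323,243) to (430,524) in the crop.

```bash
python3 - <<'E'
from h import *
c=cam('wrist'); psi=np.radians(18.95); ex=np.array([np.cos(psi),np.sin(psi)]); ey=np.array([-ex[1],ex[0]])
def L(x,y,z):
    p=onz(c,x/6+255-.42,y/6+181-.42,z)[:2]; return np.array([p@ex,p@ey])
f=L(259,260,.015)[0]; b=L(598,260,.025)[0]; t=L(400,82,.015)[1]; bo=L(500,450,.015)[1]
print(b-f,t-bo); o=np.array([(f+b)/2-.004,(t+bo)/2])
q=np.array([L(323,243,.073),L(430,243,.073),L(431,524,.073),L(325,524,.073)])
print((q.mean(0)-o)*1e3,(L(380,145,.015)[1]-o[1])*1e3,np.degrees(np.arctan2(*(q[0]+q[1]-q[2]-q[3]))))
E
```

```text
0.07346429422583323 0.0881999057403526
[-7.24398759  0.87458026] 29.85127395111234 -0.6343712933785632
```

Meter is within about 1 mm and 1° of the middle. Next, the canister goes back.

>>> {"name": "step_arm", "arguments": {
  "increments": [
    {"rot": [0, 0, -0.1095], "travel": [1.34, -5.49, 0], "fingers": 8.5},
    {"rot": [0, 0, -0.1095], "travel": [1.34, -5.49, 0], "fingers": 8.5},
    {"rot": [0, 0, -0.1095], "travel": [1.34, -5.49, 0], "fingers": 8.5},
    {"rot": [0, 0, -0.1095], "travel": [1.34, -5.49, 0], "fingers": 8.5},
    {"rot": [0, 0, -0.1095], "travel": [1.34, -5.49, 0], "fingers": 8.5},
    {"rot": [0, 0, -0.1095], "travel": [1.34, -5.49, 0], "fingers": 8.5},
    {"rot": [0, 0, 0], "travel": [0, 0, 0], "fingers": 8.5},
    {"rot": [0, 0, 0], "travel": [0, 0, 0], "fingers": 8.5}
  ],
  "newtons": 40
}}

```text
t: 26.88
ee_pos: [0.4552, -0.0161, 0.2421]
tcp_rot: [-0.001, 0.812, 0.583, -0.001]
force: [-0.3, 0.5, 0.6]
opening: 0.996
grasp_force: 0.0
```

```bash
python3 - <<'E'
from h import *
st()
E
```

```text
t 26.88 p [ 0.4552 -0.0161  0.2421] ytool -18.67 F [-0.3  0.5  0.6] op 0.996 g 0.0 q [-0.22  0.1  -0.16  1.32  0.    1.68]
```

>>> {"name": "step_arm", "arguments": {
  "increments": [
    {"rot": [0, 0, 0], "travel": [0.09, 0.25, -3], "fingers": 8.5},
    {"rot": [0, 0, 0], "travel": [0, 0, -4], "fingers": 8.5},
    {"rot": [0, 0, 0], "travel": [0, 0, -4], "fingers": 8.5},
    {"rot": [0, 0, 0], "travel": [0, 0, -3], "fingers": 8.5},
    {"rot": [0, 0, 0], "travel": [0, 0, -1.6], "fingers": 8.5},
    {"rot": [0, 0, 0], "travel": [0, 0, 0], "fingers": 8.5},
    {"rot": [0, 0, 0], "travel": [0, 0, 0], "fingers": 8.5},
    {"rot": [0, 0, 0], "travel": [0, 0, 0], "fingers": 4.8},
    {"rot": [0, 0, 0], "travel": [0, 0, 0], "fingers": 4.8},
    {"rot": [0, 0, 0], "travel": [0, 0, 0], "fingers": 4.8}
  ]
}}

```text
t: 28.12
ee_pos: [0.4569, -0.013, 0.088]
tcp_rot: [0.0, 0.812, 0.584, 0.0]
force: [-3.0, 2.8, 8.8]
opening: 0.622
grasp_force: 40.1
```

>>> {"name": "step_arm", "arguments": {
  "increments": [
    {"rot": [0, 0, 0], "travel": [0, 0, 0], "fingers": 4.8},
    {"rot": [0, 0, 0], "travel": [0, 0, 0], "fingers": 4.8},
    {"rot": [0, 0, 0], "travel": [0, 0, 0], "fingers": 4.8},
    {"rot": [0, 0, 0], "travel": [0, 0, 0], "fingers": 4.8}
  ]
}}

```text
t: 28.62
ee_pos: [0.4568, -0.013, 0.088]
tcp_rot: [0.0, 0.812, 0.584, 0.0]
force: [-2.3, 1.8, 9.1]
opening: 0.62
grasp_force: 40.1
```

>>> {"name": "step_arm", "arguments": {
  "increments": [
    {"rot": [0, 0, 0], "travel": [0, 0, 2], "fingers": 4.8},
    {"rot": [0, 0, 0], "travel": [0, 0, 4], "fingers": 4.8},
    {"rot": [0, 0, 0], "travel": [-0.6, -3.0, 0], "fingers": 4.8},
    {"rot": [0, 0, 0], "travel": [-1, -5.0, 0], "fingers": 4.8},
    {"rot": [0, 0, 0], "travel": [-1, -5.0, 0], "fingers": 4.8},
    {"rot": [0, 0, 0], "travel": [-1, -5.0, 0], "fingers": 4.8},
    {"rot": [0, 0, 0], "travel": [-1, -5.0, 0], "fingers": 4.8},
    {"rot": [0, 0, 0], "travel": [-0.7, -3.5, 0], "fingers": 4.8},
    {"rot": [0, 0, 0], "travel": [-0.2, -1.6, 0], "fingers": 4.8},
    {"rot": [0, 0, 0], "travel": [0, 0, 0], "fingers": 4.8}
  ]
}}

```text
t: 29.88
ee_pos: [0.4017, -0.2944, 0.147]
tcp_rot: [-0.0, 0.813, 0.583, 0.0]
force: [0.2, 1.3, -1.2]
opening: 0.624
grasp_force: 42.8
```

>>> {"name": "step_arm", "arguments": {
  "increments": [
    {"rot": [0, 0, 0], "travel": [0, 0, 0], "fingers": 4.8},
    {"rot": [0, 0, 0], "travel": [0, 0, -3], "fingers": 4.8},
    {"rot": [0, 0, 0], "travel": [0, 0, -2], "fingers": 4.8},
    {"rot": [0, 0, 0], "travel": [0, 0, -0.5], "fingers": 4.8},
    {"rot": [0, 0, 0], "travel": [0, 0, 0], "fingers": 4.8},
    {"rot": [0, 0, 0], "travel": [0, 0, 0], "fingers": 4.8}
  ]
}}

```text
t: 30.62
ee_pos: [0.4023, -0.2942, 0.093]
tcp_rot: [0.001, 0.812, 0.584, 0.0]
force: [0.2, 0.0, -2.3]
opening: 0.623
grasp_force: 42.7
```

Need about 7 mm more.

>>> {"name": "step_arm", "arguments": {
  "increments": [
    {"rot": [0, 0, 0], "travel": [-0.05, 0, -0.4], "fingers": 4.8},
    {"rot": [0, 0, 0], "travel": [0, 0, -0.15], "fingers": 4.8},
    {"rot": [0, 0, 0], "travel": [0, 0, -0.1], "fingers": 4.8},
    {"rot": [0, 0, 0], "travel": [0, 0, 0], "fingers": 4.8},
    {"rot": [0, 0, 0], "travel": [0, 0, 0], "fingers": 4.8},
    {"rot": [0, 0, 0], "travel": [0, 0, 0], "fingers": 4.8}
  ]
}}

```text
t: 31.38
ee_pos: [0.4013, -0.2942, 0.0861]
tcp_rot: [0.0, 0.812, 0.583, -0.0]
force: [-2.0, 0.8, 4.9]
opening: 0.623
grasp_force: 43.5
```

>>> {"name": "step_arm", "arguments": {
  "increments": [
    {"rot": [0, 0, 0], "travel": [0, 0, 0], "fingers": 6.2},
    {"rot": [0, 0, 0], "travel": [0, 0, 0], "fingers": 8.5},
    {"rot": [0, 0, 0], "travel": [0, 0, 0], "fingers": 8.5},
    {"rot": [0, 0, 0], "travel": [0, 0, 0], "fingers": 8.5},
    {"rot": [0, 0, 0], "travel": [0, 0, 3], "fingers": 8.5},
    {"rot": [0, 0, 0], "travel": [0, 0, 4], "fingers": 8.5},
    {"rot": [0, 0, 0], "travel": [0, 0, 4], "fingers": 8.5},
    {"rot": [0, 0, 0], "travel": [0, 0, 4], "fingers": 8.5},
    {"rot": [0, 0, 0], "travel": [0.6, 5.3, 0], "fingers": 8.5},
    {"rot": [0, 0, 0], "travel": [0.6, 5.3, 0], "fingers": 8.5}
  ]
}}

```text
t: 32.62
ee_pos: [0.4134, -0.1874, 0.2359]
tcp_rot: [0.0, 0.813, 0.583, 0.0]
force: [0.8, 0.9, 0.2]
opening: 0.998
grasp_force: 0.0
```

>>> {"name": "step_arm", "arguments": {
  "increments": [
    {"rot": [0, 0, 0], "travel": [0.6, 5.3, 0], "fingers": 8.5},
    {"rot": [0, 0, 0], "travel": [0.6, 5.3, 0], "fingers": 8.5},
    {"rot": [0, 0, 0], "travel": [0.6, 5.3, 0], "fingers": 8.5},
    {"rot": [0, 0, 0], "travel": [0.6, 5.3, 0], "fingers": 8.5},
    {"rot": [0, 0, 0], "travel": [0.56, 5.13, 0], "fingers": 8.5},
    {"rot": [0, 0, 0], "travel": [0, 0, 0], "fingers": 8.5},
    {"rot": [0, 0, 0], "travel": [0, 0, 0], "fingers": 8.5},
    {"rot": [0, 0, 0], "travel": [0, 0, 0], "fingers": 8.5}
  ]
}}

```text
t: 33.62
ee_pos: [0.443, 0.0743, 0.2356]
tcp_rot: [0.0, 0.813, 0.583, -0.0]
force: [0.2, -0.0, -0.2]
opening: 0.999
grasp_force: 0.0
```

Descend to 0.092 (−14.35).

>>> {"name": "step_arm", "arguments": {
  "increments": [
    {"rot": [0, 0, 0], "travel": [0, 0.05, -3], "fingers": 8.5},
    {"rot": [0, 0, 0], "travel": [0, 0, -4], "fingers": 8.5},
    {"rot": [0, 0, 0], "travel": [0, 0, -4], "fingers": 8.5},
    {"rot": [0, 0, 0], "travel": [0, 0, -3.35], "fingers": 8.5},
    {"rot": [0, 0, 0], "travel": [0, 0, 0], "fingers": 8.5},
    {"rot": [0, 0, 0], "travel": [0, 0, 0], "fingers": 8.5},
    {"rot": [0, 0, 0], "travel": [0, 0, 0], "fingers": 4.0},
    {"rot": [0, 0, 0], "travel": [0, 0, 0], "fingers": 4.0},
    {"rot": [0, 0, 0], "travel": [0, 0, 0], "fingers": 4.0},
    {"rot": [0, 0, 0], "travel": [0, 0, 0], "fingers": 4.0}
  ]
}}

```text
t: 34.88
ee_pos: [0.4433, 0.0758, 0.0931]
tcp_rot: [0.0, 0.812, 0.584, 0.001]
force: [-1.6, 0.5, 7.0]
opening: 0.523
grasp_force: 39.7
```

>>> {"name": "step_arm", "arguments": {
  "increments": [
    {"rot": [0, 0, 0], "travel": [0, 0, 0], "fingers": 4.0},
    {"rot": [0, 0, 0], "travel": [0, 0, 0], "fingers": 4.0},
    {"rot": [0, 0, 0], "travel": [0, 0, 0], "fingers": 4.0}
  ]
}}

```text
t: 35.25
ee_pos: [0.4433, 0.0759, 0.0931]
tcp_rot: [0.0, 0.812, 0.584, 0.001]
force: [-2.0, 0.6, 7.7]
opening: 0.528
grasp_force: 39.7
```

>>> {"name": "step_arm", "arguments": {
  "increments": [
    {"rot": [0, 0, 0], "travel": [0, 0, 2], "fingers": 4.0},
    {"rot": [0, 0, 0], "travel": [0, 0, 4], "fingers": 4.0},
    {"rot": [0, 0, 0], "travel": [-0.2, -3.0, 0], "fingers": 4.0},
    {"rot": [0, 0, 0], "travel": [-0.3, -5.0, 0], "fingers": 4.0},
    {"rot": [0, 0, 0], "travel": [-0.3, -5.0, 0], "fingers": 4.0},
    {"rot": [0, 0, 0], "travel": [-0.3, -5.0, 0], "fingers": 4.0},
    {"rot": [0, 0, 0], "travel": [-0.3, -5.0, 0], "fingers": 4.0},
    {"rot": [0, 0, 0], "travel": [-0.28, -4.5, 0], "fingers": 4.0},
    {"rot": [0, 0, 0], "travel": [0, -2.0, 0], "fingers": 4.0},
    {"rot": [0, 0, 0], "travel": [0, 0, 0], "fingers": 4.0}
  ]
}}

```text
t: 36.5
ee_pos: [0.4261, -0.22, 0.152]
tcp_rot: [-0.0, 0.813, 0.583, 0.0]
force: [0.7, 1.0, -1.3]
opening: 0.519
grasp_force: 41.4
```

>>> {"name": "step_arm", "arguments": {
  "increments": [
    {"rot": [0, 0, 0], "travel": [0, 0, 0], "fingers": 4.0},
    {"rot": [0, 0, 0], "travel": [0, 0, -3], "fingers": 4.0},
    {"rot": [0, 0, 0], "travel": [0, 0, -2.2], "fingers": 4.0},
    {"rot": [0, 0, 0], "travel": [0, 0, -0.5], "fingers": 4.0},
    {"rot": [0, 0, 0], "travel": [0, 0, 0], "fingers": 4.0},
    {"rot": [0, 0, 0], "travel": [0, 0, 0], "fingers": 4.0}
  ]
}}

```text
t: 37.25
ee_pos: [0.4267, -0.2193, 0.096]
tcp_rot: [0.001, 0.812, 0.584, 0.0]
force: [-0.3, 0.9, -1.3]
opening: 0.522
grasp_force: 41.4
```

>>> {"name": "step_arm", "arguments": {
  "increments": [
    {"rot": [0, 0, 0], "travel": [0, 0, -0.3], "fingers": 4.0},
    {"rot": [0, 0, 0], "travel": [0, 0, -0.1], "fingers": 4.0},
    {"rot": [0, 0, 0], "travel": [0, 0, -0.1], "fingers": 4.0},
    {"rot": [0, 0, 0], "travel": [0, 0, 0], "fingers": 4.0},
    {"rot": [0, 0, 0], "travel": [0, 0, 0], "fingers": 4.0}
  ]
}}

```text
t: 37.88
ee_pos: [0.4262, -0.2195, 0.0911]
tcp_rot: [0.001, 0.812, 0.583, 0.0]
force: [-3.4, 0.6, 9.9]
opening: 0.529
grasp_force: 42.8
```

In contact with the pad. Release, rise and back off to look.

>>> {"name": "step_arm", "arguments": {
  "increments": [
    {"rot": [0, 0, 0], "travel": [0, 0, 0.03], "fingers": 5.5},
    {"rot": [0, 0, 0], "travel": [0, 0, 0], "fingers": 8.5},
    {"rot": [0, 0, 0], "travel": [0, 0, 0], "fingers": 8.5},
    {"rot": [0, 0, 0], "travel": [0, 0, 0], "fingers": 8.5},
    {"rot": [0, 0, 0], "travel": [0, 0, 3], "fingers": 8.5},
    {"rot": [0, 0, 0], "travel": [0, 0, 5], "fingers": 8.5},
    {"rot": [0, 0, 0], "travel": [0, 0, 5], "fingers": 8.5},
    {"rot": [0, 0, 0], "travel": [0, 0, 4], "fingers": 8.5},
    {"rot": [0, 0, 0], "travel": [-0.3, 4, 0], "fingers": 8.5},
    {"rot": [0, 0, 0], "travel": [0, 0, 0], "fingers": 8.5}
  ]
}}

```text
t: 39.12
ee_pos: [0.4229, -0.1777, 0.2611]
tcp_rot: [0.0, 0.812, 0.584, 0.0]
force: [0.0, -0.1, -0.2]
opening: 0.996
grasp_force: 0.0
```

```bash
python3 - <<'E'
from h import *
st(); c=cam('wrist'); s=cam('side')
w=np.zeros((600,800,3),np.uint8)
a=cv2.resize(c['img'][130:330,280:430],None,fx=2.6,fy=2.6); b=cv2.resize(s['img'][120:320,230:450],None,fx=1.8,fy=1.8)
w[:a.shape[0],:a.shape[1]]=a; w[:b.shape[0],400:400+b.shape[1]]=b; cv2.imwrite('pics/fin.png',w)
g=cv2.cvtColor(c['img'],cv2.COLOR_BGR2GRAY)
for n,P in (('b',(.4262,-.2199,.15)),('c',(.4013,-.295,.13))):
    u=proj(c,P)[0]; print(n,u)
    bx=np.zeros(g.shape,bool); y,x=int(u[1]),int(u[0]); bx[y-24:y+30,x-32:x+32]=1
    _,l,_,_=cv2.connectedComponentsWithStats(((g>205)&bx).astype(np.uint8))
    k=cv2.findContours((l==l[y+4,x]).astype(np.uint8),0,cv2.CHAIN_APPROX_NONE)[0][0]
    print(cv2.minEnclosingCircle(np.array([onz(c,*q[0],P[2])[:2] for q in k]).astype(np.float32)))
E
```

```text
t 39.12 p [ 0.4229 -0.1777  0.2611] ytool -18.5 F [ 0.  -0.1 -0.2] op 0.996 g 0.0 q [-0.58  0.09 -0.11  1.37  0.    1.31]
b [332.37943766 239.05344138]
((0.43386125564575195, -0.22572685778141022), 0.030426744371652603)
c [330.10932459 298.11329898]
((0.3991554081439972, -0.2934435307979584), 0.02781863324344158)
```

View pics/fin.png

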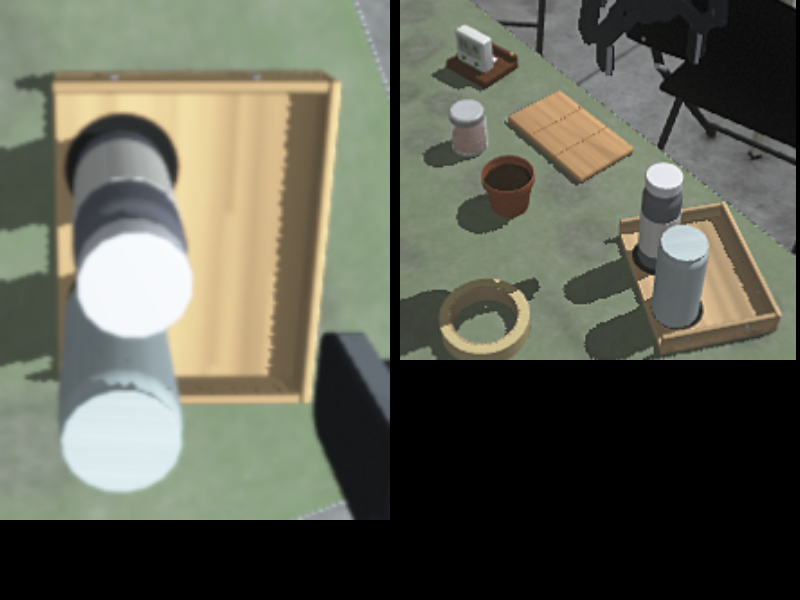

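The bottle's cap at (332,239) and the canister's top at (328,299) both lie within about 2 mm of where their pad centres project. Both are upright, the meter is on its stand and the board is empty.

```bash
python3 - <<'E'
from cell import r
print(r.sign_off())
E
```

```text
the job is handed in; nothing more can be done
None
```

The job is done and handed in: the meter stands square in the middle of its stand with the screen facing away from the rail, and the bottle and canister are back upright on their own pads, all within about 2 mm by camera check.

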